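# Fetch the staples from behind the torch and the glue

### The job

The stapler has run out: first clear the pocket torch and the glue bottle out of the wooden desk tidy and stand them on the cork mat, then take out the box of staples from between and behind them and lay it flat in the middle of the shallow steel tray beside the stapler. Only when the staples lie there, stand the torch and the glue bottle back in the tidy, each upright on the spot where it stood before. Do not tip the torch or the bottle over, and leave the stapler, the pen in the tidy and the pad of notes on the mat where they are.

Things in the scene. Friction and masses are not known exactly. Their poses are not given: they have to be found in the camera images.
- tidy: Low wooden desk tidy, 140 (x) x 200 (y) mm, fixed; origin under its centre on the worktop, front to its -x. Floor at z = 6 mm; back panel 45, side walls 28, front lip 14, pen groove rib 12 mm high. Two flat grey felt discs (52 mm) at x = 5, y = +58 and -58 mm: torch and glue stand on them, centred within 4 mm, either on either; the staples lie between, about x = 25, y = 0.
- torch: Black pocket torch standing upright on its head, a round cylinder of 29 mm diameter (the barrel a little less) and 89 mm high, 0.09 kg; origin at the centre of its underside, z up. Starts in the tidy.
- glue: Roll-on glue bottle standing upright, pale body with a tall cap, 36 (x) x 42 (y) mm and 106 mm high, 0.08 kg; origin at the centre of its underside, z up; grip it across its x or its y. Starts in the tidy.
- staples: Small flat carton of staples, 62 (x) x 48 (y) x 26 (z) mm, 0.12 kg; origin at the centre of its underside. Starts lying in the tidy, its x along the tidy's depth, between the torch and the bottle, which leave no room for fingers at its sides.
- mat: Cork mat, 130 (x) x 200 (y) x 4 (z) mm, fixed; origin under its centre at the worktop, top 4 mm above it. The pad of notes lies on its far half (at about x = +35 mm, y = 0, between y = -40 and +40); the rest is free for the torch and the bottle to stand on.
- dish: Shallow open steel tray, 130 (x) x 120 (y) mm outside, rim 12 mm high and 4 mm thick, floor about 4 mm above the origin, fixed; origin under its centre at the worktop. The stapler lies beside it, on its +y side.
- stapler: Black desk stapler, 36 (x) x 150 (y) x 54 (z) mm, loose; origin at the centre of its underside. Lies beside the steel tray; to be left where it is.
- pen: Slim pen, 12 (x) x 145 (y) x 9 (z) mm, loose; origin at the centre of its underside. Lies in the groove along the front of the tidy; to be left there.
- notes: Pad of sticky notes, 76 (x) x 50 (y) x 14 (z) mm, loose; origin at the centre of its underside. Lies on the cork mat; to be left there.

How it is judged:
On the way, in this order (a step that is already met when the one before it is completed fails the run):
1. the torch and the glue bottle both stand upright and released on the cork mat, while the staples still lie where they were in the tidy (x of torch in the frame of mat between -0.065 and 0.065 m and y of torch in the frame of mat between -0.1 and 0.1 m and z of each of torch, glue in the frame of mat below 0.008 m and angle between each of torch, glue's own z axis and vertical below 0.1 rad and x of glue in the frame of mat between -0.065 and 0.065 m and y of glue in the frame of mat between -0.1 and 0.1 m and linear speed of each of torch, glue below 0.02 m/s and angular speed of each of torch, glue below 0.8 rad/s and contact force between each of torch, glue and the fingers below 0.05 N and distance of staples from where it was at the start of the episode below 0.025 m), for 0.2 s.
2. the staples box lies flat and released in the middle of the steel tray, the torch and the bottle still on the mat (horizontal distance between staples and dish below 0.015 m and z of staples in the frame of dish below 0.009 m and angle between each of staples, torch, glue's own z axis and vertical below 0.1 rad and linear speed of staples below 0.02 m/s and angular speed of staples below 0.8 rad/s and contact force between staples and the fingers below 0.05 N and x of torch in the frame of mat between -0.065 and 0.065 m and y of torch in the frame of mat between -0.1 and 0.1 m and z of each of torch, glue in the frame of mat below 0.008 m and x of glue in the frame of mat between -0.065 and 0.065 m and y of glue in the frame of mat between -0.1 and 0.1 m), for 0.2 s.
At the end, for the whole second after the job is handed in: Staples box flat on the steel tray's floor, centres within 15 mm; torch and glue bottle upright in the tidy, each within 15 mm of where it stood at the start; all three released and at rest; stapler, pen and notes within 25 mm of where they were (horizontal distance between staples and dish below 0.015 m and z of staples in the frame of dish below 0.009 m and angle between each of staples, torch, glue's own z axis and vertical below 0.1 rad and distance of each of torch, glue from where it was at the start of the episode below 0.015 m and linear speed of each of torch, glue, staples below 0.02 m/s and angular speed of each of torch, glue, staples below 0.8 rad/s and contact force between each of torch, glue, staples and the fingers below 0.05 N and distance of each of stapler, pen, notes from where it was at the start of the episode below 0.025 m); the robot touches nothing.
It fails at once if the torch or the glue bottle is tipped over (more than 0.7 rad) (angle between any of torch, glue's own z axis and vertical above 0.7 rad).
It fails at once if the stapler, the pen or the notes are moved more than 25 mm (distance of any of stapler, pen, notes from where it was at the start of the episode above 0.025 m).
It also fails if it takes over 125 s, if anything falls off the work surface, if the arm or the gripper's body presses on something with over 40 N, if the wrist force passes 120 N, or if a joint passes its speed limit or range.

### The arm

A 6-joint arm with a two-finger parallel gripper is mounted at the origin on a cart in front of the work surface, level with it; the furniture and walls round the work are solid. World frame = base frame: x ahead of the robot, y to its left, z up, the work surface at z = 0. Lengths are in m, angles in rad, forces in N, time in s.
With the tool pointing down it reaches from about 0.375 to 0.975 m from the base axis. Payload 3.8 kg.
Tool frame: the origin (TCP) lies midway between the tips of the shut fingers; the grasp point (between the pads) lies 19 mm behind it; z points along the fingers, y is the line along which they close (so a half turn about z gives the same grasp; the last joint's range is limited). The gripper opens to 85 mm and grips with 20 to 120 N. Pads are 22 mm wide; open, the fingers measure 114 mm over their backs; the gripper's body (76 mm by 85 mm) begins 54 mm behind the grasp point. The pads swing forward as they close: fully open they stand 13 mm farther back than shut.
Start: joints at [1.265, 0.264, 1.604, -0, 1.274, -0.037], TCP at [0.179, 0.651, 0.231] pointing down, gripper open.
Joint ranges: [-2.63, 2.63], [-0.94, 2.18], [0.31, 2.57], [-1.31, 4.45], [0, 2.66], [-2.55, 2.55]. Speed limits (rad/s): [2.57, 2.57, 3.14, 3.14, 3.14, 3.14].

### API

Orientations are given as a unit quaternion [x, y, z, w].
In Python, from rig import manip gives the robot as it stands.
- The arm moves only by the tool carry_out, never from a script. Its argument "moves" is a list that holds one entry, the list of rows, each a list of 5 numbers: the shift along the tool's x, y, z in mm, then the turn about the tool's z in degrees, then the opening, from -1 (shut) to 1 (fully open). A call has exactly 10 rows; each row shifts and turns the commanded pose from where the row before left it, along the tool's axes as they then stand; what a row does not reach is not made up. A row lasts 1/12 s, in which the tool goes at most 41.7 mm and 7.16 degrees, less where a joint would pass 70% of its speed; a pose out of reach is approached as far as the arm can. A call is refused whole if a number of a shift passes 41.7 or a number of a turn 7.16, either way. A call with a gripper value outside its range is refused whole. The fingers move at their own pace and stop on an object; "newtons" is the grip in N (left out, the last holds). Time passes only in rows, so rows that do not move let the fingers close, or fill a call up. It gives the time, the measured TCP pose, the force, the opening and the grip force at its end, in the units of the state.
- manip.get_state(): the state, without advancing time (a new reading comes with each control period).
- manip.get_image(name): name is "side" or "top" or "wrist"; returns (picture, depth): 480x640x3 uint8, blue, green, red; 480x640 float32, m along the optical axis (not along the pixel's ray), 0 where there is no reading.
- manip.camera_info(name): a dict with "mtx" (3x3 intrinsics, pixels), "extrinsics" (4x4, takes a point from camera to world coordinates). Camera axes: x right, y down, z forward; pixel columns grow to the right and rows downward; lengths in m; the calibration is good to about 2 mm. The wrist camera is an equidistant fisheye: a pixel r from the principal point sees the ray r / f radians off the axis. A picture is of the moment at which its call begins: read the wrist's pose just before it. camera_info takes no time and is no camera call; for the wrist camera it gives the pose at the moment of the call.
- manip.job_done(): hands the job in; it is judged then, once.
Trained networks look in the newest picture that a camera, given by its name, has taken for a name from the list of things; names that differ only in an ending like _2 or _b are one class to them, and where a whole thing is asked for, a point or a joint stands for the part that bears it (a point fixed in the world has none). Each returns a list of dicts, best first, with "score" (0 to 1); they miss things now and then, are a little off and sometimes report something else, mostly with a low value. They report only what shows in the picture. A call takes as long as a camera call.
- manip.look_for(camera, query): "position" ([row, column] as shares, 0 to 1, of the picture: columns of its width, rows of its height, amid what is visible of it).
- manip.mark_of(camera, query): "position" ([row, column] as shares, 0 to 1, of the picture: columns of its width, rows of its height: a listed point, or the origin of a listed thing).
The state is a dict: "t": time; "joints": joint angles; "joint_velocities": joint speeds; "tau": joint torques, N m; "position": TCP position; "tcp_rot": TCP orientation; "wrist_force": force on the tool from outside, world axes, zero at the start; "ft_torque": the same for the moment, N m; "gripper_width": opening from 0.0 (shut) to 1.0 (fully open); "grip_force": force on a finger pad.
Only numpy, scipy, OpenCV 4.12 (cv2) and the standard library are available. Lean on these libraries where they do the work, as an engineer would, in place of code of your own. Each camera call takes 0.05 s, during which the arm holds its last target. There are 200 camera calls.

## Working session

There is one attempt and no reset: what is moved stays moved. The work goes in short steps, Python scripts to look and compute and a tool call to move; the robot and the scene stay as the last step left them, time stands still between calls to the robot, and variables do not carry over. Pictures are saved under pics/ and viewed, at most 14 in all, crops included, and the job is handed in when it is done.

Besides the shell and the picture viewer there is one more tool, called as a command line: name --argument value ..., lists and objects as JSON in quotes. carry_out: Moves the arm, as the interface text tells. Its arguments: {"type":"object","properties":{"moves":{"type":"array","items":{"type":"array","items":{"type":"array","items":{"type":"number"}}}},"newtons":{"type":"number"}},"required":["moves"]}

```bash
mkdir -p pics; ls; cat > h.py <<'E'
import numpy as np, cv2
from rig import manip
from scipy.spatial.transform import Rotation as R
def px2w(cam,u,v,d):
    c=manip.camera_info(cam);K=np.array(c["mtx"]);T=np.array(c["extrinsics"])
    p=np.array([(u-K[0,2])/K[0,0]*d,(v-K[1,2])/K[1,1]*d,d,1]);return (T@p)[:3]
def cloud(cam,depth):
    c=manip.camera_info(cam);K=np.array(c["mtx"]);T=np.array(c["extrinsics"])
    v,u=np.indices(depth.shape)
    P=np.stack([(u-K[0,2])/K[0,0]*depth,(v-K[1,2])/K[1,1]*depth,depth],-1)
    return P@T[:3,:3].T+T[:3,3]
E
python3 - <<'E'
from h import *
np.set_printoptions(precision=3,suppress=True)
s=manip.get_state();print(s["position"],s["tcp_rot"],s["gripper_width"],R.from_quat(s["tcp_rot"]).as_matrix())
for c in("top","side"):
    im,d=manip.get_image(c);cv2.imwrite(f"pics/{c}0.png",im);np.save(f"{c}0.npy",d)
    P=cloud(c,d);np.save(f"{c}P0.npy",P)
    print(c,np.array(manip.camera_info(c)["extrinsics"]))
    for n in "tidy torch glue staples mat dish stapler pen notes".split():
        r=manip.mark_of(c,n)
        for q in r[:2]:
            v,u=int(q["position"][0]*480),int(q["position"][1]*640)
            print(n,round(q["score"],2),u,v,P[min(v,479),min(u,639)])
E
```

```text
pics
[0.179 0.65  0.23 ] [ 0.134  0.991 -0.001 -0.   ] 0.99896993247584 [[-0.964  0.266 -0.001]
 [ 0.266  0.964 -0.002]
 [ 0.    -0.002 -1.   ]]
top [[ 0.028 -0.976  0.216  0.236]
 [-1.    -0.025  0.014  0.007]
 [-0.008 -0.216 -0.976  1.251]
 [ 0.     0.     0.     1.   ]]
tidy 0.89 193 245 [0.483 0.301 0.029]
tidy 0.74 166 244 [0.478 0.354 0.057]
torch 0.5 192 245 [0.483 0.303 0.028]
torch 0.48 168 245 [0.479 0.354 0.042]
glue 0.86 214 242 [0.486 0.249 0.053]
staples 0.7 192 233 [0.51  0.304 0.034]
mat 0.73 451 230 [ 0.54  -0.293  0.001]
mat 0.51 189 233 [0.51  0.312 0.031]
dish 0.75 322 240 [0.507 0.007 0.005]
stapler 0.61 285 252 [0.467 0.089 0.053]
stapler 0.41 191 234 [0.509 0.308 0.028]
pen 0.56 194 271 [0.426 0.299 0.008]
notes 0.77 453 215 [ 0.572 -0.295  0.016]
side [[-0.997  0.042 -0.063  0.577]
 [ 0.076  0.514 -0.855  0.944]
 [-0.004 -0.857 -0.515  0.624]
 [ 0.     0.     0.     1.   ]]
tidy 0.17 335 332 [0.506 0.266 0.024]
torch 0.84 355 381 [0.486 0.375 0.019]
glue 0.5 333 359 [0.516 0.333 0.027]
staples 0.59 334 357 [0.515 0.333 0.031]
mat 0.62 301 193 [ 0.542 -0.321  0.003]
dish 0.82 324 256 [ 0.504 -0.004  0.004]
stapler 0.79 336 281 [0.503 0.237 0.11 ]
pen 0.91 379 353 [0.436 0.304 0.006]
notes 0.61 285 196 [ 0.585 -0.273  0.02 ]
```

```bash
python3 - <<'E'
import cv2,numpy as np
t=cv2.imread("pics/top0.png")[170:310,120:520];s=cv2.imread("pics/side0.png")[120:460,200:480]
cv2.imwrite("pics/top0c.png",cv2.resize(t,None,fx=2,fy=2,interpolation=3))
cv2.imwrite("pics/side0c.png",cv2.resize(s,None,fx=1.7,fy=1.7,interpolation=3))
E
```

```text
(no output)
```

View pics/top0c.png

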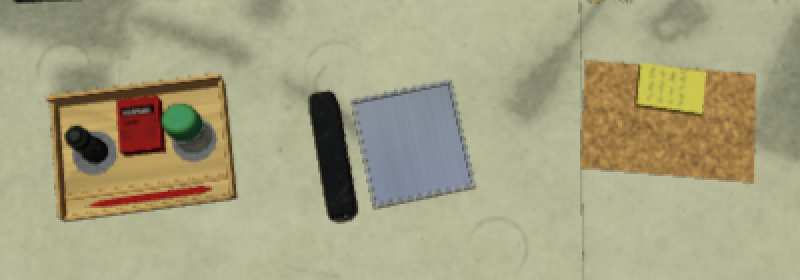

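View pics/side0c.png

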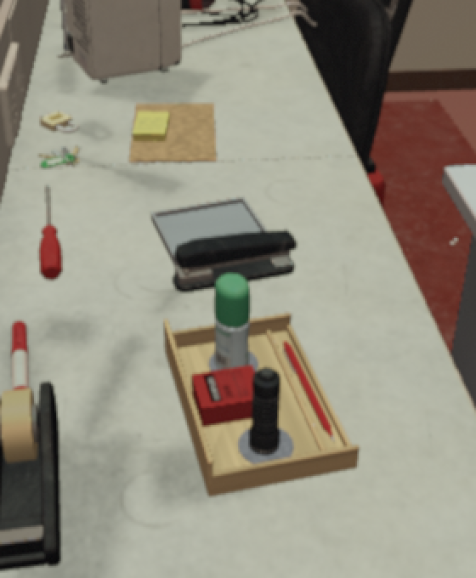

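```bash
cat > m.py <<'E'
from h import *
np.set_printoptions(precision=3,suppress=True)
im=cv2.imread("pics/top0.png");P=np.load("topP0.npy");hsv=cv2.cvtColor(im,40)
def fit(name,mask,q=None):
    n,l,st,_=cv2.connectedComponentsWithStats(mask.astype(np.uint8))
    k=1+np.argmax(st[1:,4]);m=l==k
    X=P[m];r=cv2.minAreaRect((X[:,:2]*1000).astype(np.float32))
    print(name,st[k,4],"rect c",np.round(r[0],1),"size",np.round(r[1],1),"ang",round(r[2],1),"mean",X.mean(0),"med z",np.median(X[:,2]))
    return X
box=lambda x0,x1,y0,y1:(P[...,0]>x0)&(P[...,0]<x1)&(P[...,1]>y0)&(P[...,1]<y1)
H,S,V=hsv[...,0],hsv[...,1],hsv[...,2]
T=box(.38,.62,.17,.45)
fit("staples",T&((H<8)|(H>172))&(S>150)&(P[...,2]>.022))
fit("torch",T&(V<70)&(P[...,2]>.085));fit("torchall",T&(V<70)&(P[...,2]>.03))
fit("gluetop",T&(P[...,2]>.1));fit("glueall",T&(P[...,2]>.06)&(P[...,1]<.29))
fit("felt",T&(S<40)&(V>90)&(V<190)&(P[...,2]<.02)&(P[...,1]>.33)); fit("felt2",T&(S<40)&(V>90)&(V<190)&(P[...,2]<.02)&(P[...,1]<.28))
fit("wood",T&(((H>8)&(H<25)&(S>85))))
fit("notes",(H>24)&(H<34)&(S>120)&box(.45,.7,-.42,-.2))
fit("mat",box(.4,.7,-.45,-.15)&(H>8)&(H<33)&(S>75))
fit("dish",box(.38,.65,-.1,.09)&(H>100)&(H<130)&(S>30))
fit("pen",T&((H<8)|(H>172))&(S>130)&(P[...,0]<.45))
fit("stapler",box(.35,.65,.03,.14)&(V<75))
E
python3 m.py
```

```text
staples 523 rect c [512.4 311.3] size [63.7 47.7] ang 8.7 mean [0.51  0.31  0.032] med z 0.032582223687483536
torch 96 rect c [482.8 363.1] size [23.9 21.7] ang 38.2 mean [0.483 0.363 0.092] med z 0.09130254699077656
torchall 187 rect c [482.9 363.1] size [24.8 23. ] ang 30.5 mean [0.481 0.36  0.076] med z 0.08619280686874098
gluetop 232 rect c [502.1 250.4] size [32.8 37.6] ang 23.1 mean [0.501 0.25  0.109] med z 0.10993495456079505
glueall 324 rect c [502.3 249.8] size [32.8 38.9] ang 22.3 mean [0.499 0.248 0.101] med z 0.10819654636922327
felt 153 rect c [480.7 362.9] size [41.1 48.9] ang 53.7 mean [0.478 0.362 0.007] med z 0.007290181101629933
felt2 91 rect c [496.9 248.3] size [39.2 48.5] ang 36.2 mean [0.492 0.247 0.007] med z 0.006853414003560765
wood 3817 rect c [493.3 311. ] size [154.9 203.6] ang 9.0 mean [0.487 0.312 0.014] med z 0.008789997125624449
notes 691 rect c [ 577.6 -301. ] size [78.1 57. ] ang 81.4 mean [ 0.575 -0.3    0.018] med z 0.01791011301008938
mat 4721 rect c [ 541.5 -300.1] size [202.8 135. ] ang 86.7 mean [ 0.539 -0.299  0.006] med z 0.0041934390141114
dish 2400 rect c [502.5  -2.9] size [125.1 113.2] ang 13.2 mean [ 0.503 -0.002  0.004] med z 0.004241139602532029
pen 179 rect c [433.5 296.8] size [  9.9 133.3] ang 9.5 mean [0.433 0.294 0.014] med z 0.014351923192961857
stapler 939 rect c [488.5  89.9] size [157.3  34.2] ang 11.6 mean [0.478 0.087 0.048] med z 0.05063928285000574
```

carry_out --moves '[[[0,0,0,-6.1,1],[0,0,0,-6.1,1],[0,0,0,-6.1,1],[0,0,0,-6.1,1],[-20,-30,0,0,1],[-20,-30,0,0,1],[-20,-30,0,0,1],[-20,-30,0,0,1],[-20,-30,0,0,1],[-20,-30,0,0,1]]]'

```text
t: 1.83
position: [0.3268, 0.4905, 0.2315]
tcp_rot: [-0.079, 0.997, 0.0, 0.0]
wrist_force: [-0.1, 0.7, 0.1]
gripper_width: 1.001
grip_force: 0.0
```

carry_out --moves '[[[-22,-34,0,0,1],[-22,-34,0,0,1],[-22,-34,0,0,1],[-22,-34,0,0,1],[-22,-34,0,0,1],[-22,-34,0,0,1],[0,0,0,0,1],[0,0,0,0,1],[0,0,0,0,1],[0,0,0,0,1]]]'

```text
t: 2.67
position: [0.4875, 0.3118, 0.2312]
tcp_rot: [-0.079, 0.997, 0.0, -0.0]
wrist_force: [0.0, -0.4, 0.7]
gripper_width: 0.999
grip_force: 0.0
```

```bash
cat >> h.py <<'E'
def wcloud(d,info):
    K=np.array(info["mtx"]);T=np.array(info["extrinsics"]);v,u=np.indices(d.shape)
    x=(u-K[0,2])/K[0,0];y=(v-K[1,2])/K[1,1];r=np.hypot(x,y)+1e-9;t=np.tan(np.minimum(r,1.5))/r
    return np.stack([x*t*d,y*t*d,d],-1)@T[:3,:3].T+T[:3,3]
def plan(x,y,z=None,th=None):
    "tool-axis shift (mm) to a world point, and turn (deg) to bring tool y to th"
    s=manip.get_state();p=np.array(s["position"]);M=R.from_quat(s["tcp_rot"]).as_matrix()
    a=np.degrees(np.arctan2(M[1,1],M[0,1]));z=p[2] if z is None else z
    print("tcp",p.round(4),"th",a.round(1),"tilt z",M[:,2].round(3),"shift",((M.T@(np.array([x,y,z])-p))*1000).round(1),"turn",None if th is None else round(a-th,1),"w",s["gripper_width"],"j6",s["joints"][5],"t",s["t"])
E
python3 - <<'E'
from h import *
np.set_printoptions(precision=3,suppress=True)
plan(.49,.311,.25,99)
info=manip.camera_info("wrist");im,d=manip.get_image("wrist");cv2.imwrite("pics/w0.png",im);np.save("w0.npy",wcloud(d,info));print(info)
E
```

```text
tcp [0.487 0.312 0.231] th 99.1 tilt z [-0.  0. -1.] shift [ -2.4  -1.1 -18.8] turn 0.1 w 0.9993367111247484 j6 -1.203429192999052 t 2.6667
{'mtx': array([[371.648,   0.   , 328.061],
       [  0.   , 371.648, 233.658],
       [  0.   ,   0.   ,   1.   ]]), 'extrinsics': array([[-0.157,  0.945,  0.286,  0.415],
       [ 0.988,  0.15 ,  0.045,  0.3  ],
       [-0.   ,  0.29 , -0.957,  0.374],
       [ 0.   ,  0.   ,  0.   ,  1.   ]])}
```

View pics/w0.png

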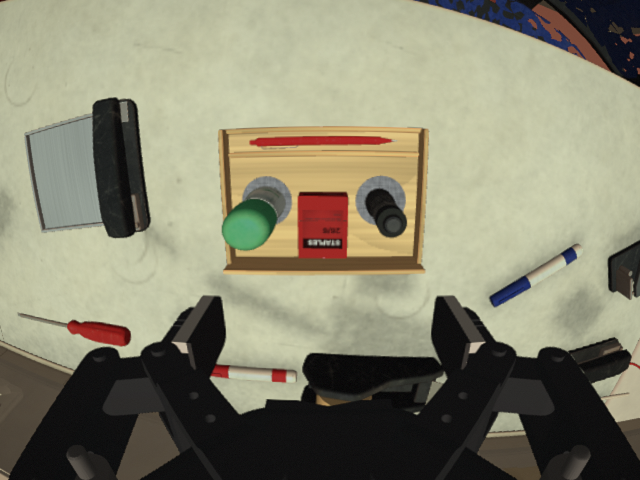

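```bash
python3 - <<'E'
from h import *
np.set_printoptions(precision=4,suppress=True)
im=cv2.imread("pics/w0.png");P=np.load("w0.npy");hsv=cv2.cvtColor(im,40);H,S,V=[hsv[...,i] for i in range(3)]
T=(P[...,0]>.4)&(P[...,0]<.6)&(P[...,1]>.19)&(P[...,1]<.43);Z=P[...,2]
def fit(n,m):
    k,l,st,_=cv2.connectedComponentsWithStats((m&T).astype(np.uint8));m=l==1+np.argmax(st[1:,4])
    X=P[m];r=cv2.minAreaRect((X[:,:2]*1000).astype(np.float32));print(n,m.sum(),np.round(r[0],1),np.round(r[1],1),round(r[2],1),"z",np.percentile(X[:,2],[5,50,95]))
fit("gluetop",(Z>.09)&(P[...,1]<.29));fit("gluetop",(Z>.105)&(P[...,1]<.29));fit("gluebody",(Z>.02)&(Z<.06)&(P[...,1]<.28)&(S<90)&(H!=15))
fit("torchtop",(Z>.088)&(V<80));fit("torch",(Z>.02)&(V<80)&(P[...,1]>.33))
fit("staples",((H<8)|(H>172))&(S>120)&(Z>.027)); fit("feltT",(S<45)&(Z<.012)&(P[...,1]>.33));fit("feltG",(S<45)&(Z<.012)&(P[...,1]<.28))
E
```

```text
gluetop 22693 [493.3 266.5] [31.5 58.1] 16.5 z [0.2625 0.3124 0.3349]
gluetop 22693 [493.3 266.5] [31.5 58.1] 16.5 z [0.2625 0.3124 0.3349]
gluebody 387 [493.4 252.8] [37.7 18. ] 66.1 z [0.0214 0.036  0.057 ]
torchtop 60408 [458.1 306.4] [ 87.9 149.7] 9.5 z [0.2677 0.3164 0.336 ]
torch 21161 [478.6 357.2] [29.8 53.5] 2.3 z [0.2626 0.3114 0.3349]
staples 2829 [478.8 304.2] [128.2  47. ] 9.1 z [0.0309 0.0322 0.0335]
feltT 2468 [578.5 380.1] [ 43.9 100.1] 0.9 z [-0.0013 -0.      0.0012]
feltG 2226 [416.3 235. ] [32.5 90. ] 0.1 z [-0.0011  0.0003  0.0016]
```

```bash
python3 - <<'E'
from h import *
np.set_printoptions(precision=4,suppress=True)
im=cv2.imread("pics/w0.png");P=np.load("w0.npy");hsv=cv2.cvtColor(im,40);H,S,V=[hsv[...,i] for i in range(3)]
T=(P[...,0]>.455)&(P[...,0]<.56)&(P[...,1]>.21)&(P[...,1]<.41)&(P[...,2]<.13);Z=P[...,2]
def fit(n,m):
    k,l,st,_=cv2.connectedComponentsWithStats((m&T).astype(np.uint8));m=l==1+np.argmax(st[1:,4])
    X=P[m];r=cv2.minAreaRect((X[:,:2]*1000).astype(np.float32));print(n,m.sum(),np.round(r[0],1),np.round(r[1],1),round(r[2],1),"z",np.percentile(X[:,2],[5,50,95]))
fit("gluetop",(Z>.09)&(P[...,1]<.29));fit("gluetop",(Z>.108)&(P[...,1]<.29));fit("gluebody",(Z>.015)&(Z<.06)&(P[...,1]<.28)&(S<90))
fit("torchtop",(Z>.088)&(V<80));fit("torch",(Z>.02)&(V<80)&(P[...,1]>.33))
fit("staples",((H<8)|(H>172))&(S>120)&(Z>.027)); fit("feltT",(S<45)&(Z<.012)&(Z>.004)&(P[...,1]>.33));fit("feltG",(S<45)&(Z<.012)&(Z>.004)&(P[...,1]<.28))
E
```

```text
gluetop 1844 [501.2 249. ] [33.6 38.5] 30.3 z [0.0958 0.1099 0.1122]
gluetop 1258 [502.  248.7] [30.  34.6] 29.4 z [0.1085 0.1108 0.1124]
gluebody 454 [493.1 252.9] [37.7 18.5] 66.1 z [0.0166 0.0333 0.0568]
torchtop 634 [482.6 361.8] [23.9 23.2] 40.3 z [0.0882 0.0903 0.0957]
torch 1235 [481.8 361.2] [25.8 26.1] 1.3 z [0.024  0.0882 0.0953]
staples 2821 [511.6 309.4] [61.7 47. ] 8.6 z [0.0309 0.0322 0.0335]
feltT 984 [479.2 362. ] [44.8 50.5] 37.0 z [0.0052 0.0065 0.008 ]
feltG 651 [494.3 252.1] [50.9 38.2] 62.4 z [0.0053 0.0066 0.0086]
```

```bash
python3 - <<'E'
from h import *
im=cv2.imread("pics/w0.png");P=np.load("w0.npy");Z=P[...,2]
for lo in(.09,.1,.106):
    m=(P[...,0]>.46)&(P[...,0]<.56)&(P[...,1]>.21)&(P[...,1]<.29)&(Z>lo)&(Z<.13)
    h=cv2.convexHull((P[m][:,:2]*1000).astype(np.float32));(c,a,t)=cv2.fitEllipse(h);print(lo,c,a,t)
P=np.load("topP0.npy");Z=P[...,2]
m=(P[...,0]>.46)&(P[...,0]<.56)&(P[...,1]>.21)&(P[...,1]<.29)&(Z>.09)&(Z<.13)
h=cv2.convexHull((P[m][:,:2]*1000).astype(np.float32));print(cv2.fitEllipse(h))
cv2.imwrite("pics/w0g.png",cv2.resize(im[160:270,200:430],None,fx=3.4,fy=3.4,interpolation=2))
E
```

```text
0.09 (501.1619873046875, 249.08445739746094) (34.14878463745117, 38.64543914794922) 14.486220359802246
0.1 (501.5423889160156, 248.9641876220703) (33.34223175048828, 38.3298454284668) 13.377625465393066
0.106 (501.7852478027344, 248.78501892089844) (31.9598388671875, 37.30840301513672) 19.186864852905273
((502.18536376953125, 250.68946838378906), (32.984683990478516, 39.10715103149414), 17.305999755859375)
```

View pics/w0g.png

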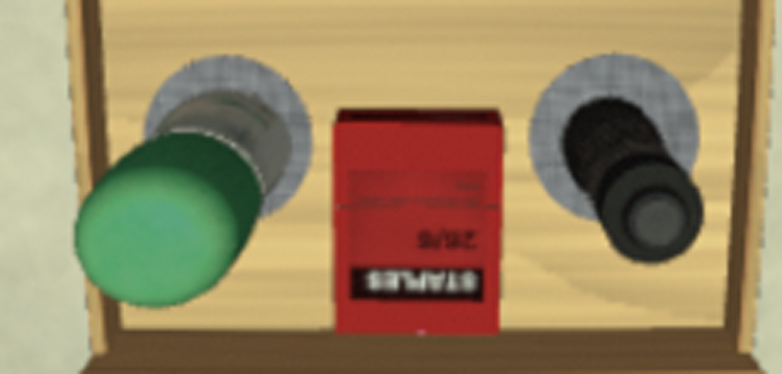

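carry_out --moves '[[[-2.4,25,0,0,1],[0,25,0,0,1],[0,0,31,0,1],[0,0,31,0,1],[0,0,31,0,1],[0,0,31,0,1],[0,0,31,0,1],[0,0,22,0,1],[0,0,12,0,1],[0,0,0,0,1]]]' --newtons 30

```text
t: 3.55
position: [0.4795, 0.3601, 0.0388]
tcp_rot: [-0.079, 0.997, -0.002, -0.003]
wrist_force: [-0.1, 0.3, -0.7]
gripper_width: 1.003
grip_force: 0.0
```

carry_out --moves '[[[0,0,0,0,-1],[0,0,0,0,-1],[0,0,0,0,-1],[0,0,0,0,-1],[0,0,0,0,-1],[0,0,0,0,-1],[0,0,0,0,-1],[0,0,0,0,-1],[0,0,0,0,-1],[0,0,0,0,-1]]]'

```text
t: 4.38
position: [0.4838, 0.3614, 0.0438]
tcp_rot: [-0.078, 0.997, 0.001, 0.001]
wrist_force: [-1.1, 0.5, 6.9]
gripper_width: 0.333
grip_force: 32.4
```

```bash
python3 -c "
from h import *
plan(.515,-.243,.25,99)
im,d=manip.get_image('side');cv2.imwrite('pics/s1.png',cv2.resize(im[240:460,260:480],None,fx=2.5,fy=2.5))"
```

```text
tcp [0.4838 0.3614 0.0438] th 99.0 tilt z [ 0.002  0.002 -1.   ] shift [  63.2 -601.6 -207. ] turn -0.0 w 0.3326049085395024 j6 -1.1275605196284015 t 4.3833
```

View pics/s1.png

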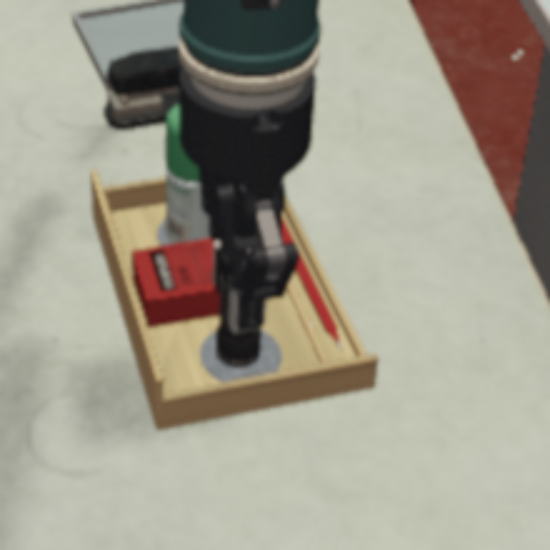

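carry_out --moves '[[[0,0,-15,0,-1],[0,0,-30,0,-1],[0,0,-35,0,-1],[0,0,-35,0,-1],[0,0,-30,0,-1],[0,0,-15,0,-1],[0,-10,0,0,-1],[2,-20,0,0,-1],[4,-30,0,0,-1],[4,-35,0,0,-1]]]'

```text
t: 5.27
position: [0.4864, 0.264, 0.2]
tcp_rot: [-0.08, 0.997, -0.001, -0.001]
wrist_force: [0.9, -0.2, -2.0]
gripper_width: 0.329
grip_force: 32.0
```

carry_out --moves '[[[4,-38,0,0,-1],[4,-38,0,0,-1],[4,-38,0,0,-1],[4,-38,0,0,-1],[4,-38,0,0,-1],[4,-38,0,0,-1],[4,-38,0,0,-1],[4,-38,0,0,-1],[4,-38,0,0,-1],[4,-38,0,0,-1]]]'

```text
t: 6.1
position: [0.5055, -0.1184, 0.1999]
tcp_rot: [-0.078, 0.997, 0.0, -0.002]
wrist_force: [0.5, 0.1, -0.7]
gripper_width: 0.331
grip_force: 32.0
```

carry_out --moves '[[[4,-38,0,0,-1],[4,-33,0,0,-1],[2,-20,0,0,-1],[2,-10,0,0,-1],[0,-5,0,0,-1],[0,0,0,0,-1],[0,0,0,0,-1],[0,0,0,0,-1],[0,0,0,0,-1],[0,0,0,0,-1]]]'

```text
t: 6.93
position: [0.5126, -0.2218, 0.2024]
tcp_rot: [-0.079, 0.997, 0.0, 0.0]
wrist_force: [0.3, 0.3, -0.6]
gripper_width: 0.331
grip_force: 32.0
```

```bash
python3 -c "
from h import *
plan(.515,-.243,.0425,99)
info=manip.camera_info('wrist');im,d=manip.get_image('wrist');cv2.imwrite('pics/w1.png',im)"
```

```text
tcp [ 0.5126 -0.2218  0.2024] th 99.1 tilt z [ 0.  0. -1.] shift [  1.  -21.4 159.9] turn 0.1 w 0.33090166087781003 j6 -2.1825866282208044 t 6.9333
```

View pics/w1.png

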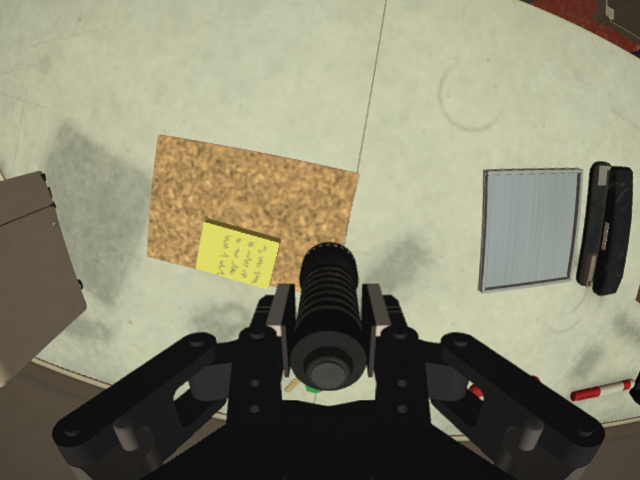

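carry_out --moves '[[[1,-11,0,0,-1],[0,-10,10,0,-1],[0,0,25,0,-1],[0,0,30,0,-1],[0,0,30,0,-1],[0,0,25,0,-1],[0,0,18,0,-1],[0,0,11,0,-1],[0,0,6,0,-1],[0,0,2,0,-1]]]'

```text
t: 7.82
position: [0.5142, -0.2441, 0.044]
tcp_rot: [-0.078, 0.997, 0.0, -0.001]
wrist_force: [-0.1, -0.7, 0.4]
gripper_width: 0.331
grip_force: 32.0
```

carry_out --moves '[[[0,0,1,0,-1],[0,0,1,0,-1],[0,0,1,0,-1],[0,0,0,0,-1],[0,0,0,0,-0.2],[0,0,0,0,-0.1],[0,0,0,0,0.2],[0,0,0,0,0.5],[0,0,0,0,1],[0,0,0,0,1]]]'

```text
t: 8.65
position: [0.5147, -0.2438, 0.0424]
tcp_rot: [-0.078, 0.997, -0.0, 0.0]
wrist_force: [0.2, 0.3, 0.0]
gripper_width: 0.983
grip_force: 0.0
```

carry_out --moves '[[[0,0,-20,0,1],[0,0,-40,0,1],[0,0,-40,0,1],[0,0,-40,0,1],[0,0,-40,0,1],[0,0,0,0,1],[-5,35,0,0,1],[-5,38,0,0,1],[-5,38,0,0,1],[-5,38,0,0,1]]]'

```text
t: 9.48
position: [0.5108, -0.0923, 0.2222]
tcp_rot: [-0.078, 0.997, 0.0, 0.0]
wrist_force: [0.3, 0.3, 0.3]
gripper_width: 0.998
grip_force: 0.0
```

carry_out --moves '[[[-5,40,0,0,1],[-5,40,0,0,1],[-5,40,0,0,1],[-5,40,0,0,1],[-5,40,0,0,1],[-5,40,0,0,1],[-5,40,0,0,1],[-5,30,0,0,1],[-3,15,0,0,1],[0,10,0,0,1]]]'

```text
t: 10.32
position: [0.501, 0.2465, 0.222]
tcp_rot: [-0.08, 0.997, 0.0, 0.0]
wrist_force: [-0.0, 0.2, 0.5]
gripper_width: 0.997
grip_force: 0.0
```

carry_out --moves '[[[0,0,0,-6.9,1],[0,0,0,0,1],[0,0,0,0,1],[0,0,0,0,1],[0,0,0,0,1],[0,0,0,0,1],[0,0,0,0,1],[0,0,0,0,1],[0,0,0,0,1],[0,0,0,0,1]]]'

```text
t: 11.15
position: [0.5013, 0.244, 0.2223]
tcp_rot: [-0.138, 0.99, -0.0, 0.0]
wrist_force: [0.4, 0.1, -0.4]
gripper_width: 1.003
grip_force: 0.0
```

```bash
python3 -c "
from h import *
plan(.5012,.2495,.047,106)
im,d=manip.get_image('top');cv2.imwrite('pics/t2.png',im[170:310]);P=cloud('top',d)
m=(P[...,0]>.4)&(P[...,0]<.65)&(P[...,1]>-.4)&(P[...,1]<-.19)&(P[...,2]>.07);X=P[m];print(m.sum(),X.mean(0),cv2.minAreaRect((X[:,:2]*1000).astype(np.float32)))"
```

```text
tcp [0.5013 0.244  0.2223] th 105.9 tilt z [ 0. -0. -1.] shift [ -1.4   5.3 175.3] turn -0.1 w 1.003187842924599 j6 -1.4395419726826617 t 11.15
123 [ 0.51349717 -0.24044742  0.08669739] ((515.0283203125, -241.92222595214844), (22.918106079101562, 24.627819061279297), 45.87997817993164)
```

Torch stands on the mat at (0.515, -0.243). Now the glue.

carry_out --moves '[[[-1.4,5.3,0,0,1],[0,0,10,0,1],[0,0,25,0,1],[0,0,30,0,1],[0,0,30,0,1],[0,0,30,0,1],[0,0,25,0,1],[0,0,15,0,1],[0,0,8,0,1],[0,0,2,0,1]]]' --newtons 25

```text
t: 12.03
position: [0.4994, 0.249, 0.0447]
tcp_rot: [-0.138, 0.99, -0.001, -0.002]
wrist_force: [-0.2, 0.3, 0.1]
gripper_width: 0.999
grip_force: 0.0
```

carry_out --moves '[[[0,0,0,0,-1],[0,0,0,0,-1],[0,0,0,0,-1],[0,0,0,0,-1],[0,0,0,0,-1],[0,0,0,0,-1],[0,0,0,0,-1],[0,0,0,0,-1],[0,0,0,0,-1],[0,0,0,0,-1]]]'

```text
t: 12.87
position: [0.5024, 0.2501, 0.0489]
tcp_rot: [-0.138, 0.99, 0.0, 0.001]
wrist_force: [-0.9, -1.1, 6.6]
gripper_width: 0.458
grip_force: 25.2
```

```bash
python3 -c "
from h import *
plan(.508,-.353,.05,106)
im,d=manip.get_image('side');cv2.imwrite('pics/s2.png',cv2.resize(im[220:400,260:440],None,fx=2.5,fy=2.5))"
```

```text
tcp [0.5024 0.2501 0.0489] th 105.9 tilt z [ 0.003  0.001 -1.   ] shift [ 159.8 -581.5   -1.8] turn -0.1 w 0.45832365627987454 j6 -1.4306898024814683 t 12.8667
```

View pics/s2.png

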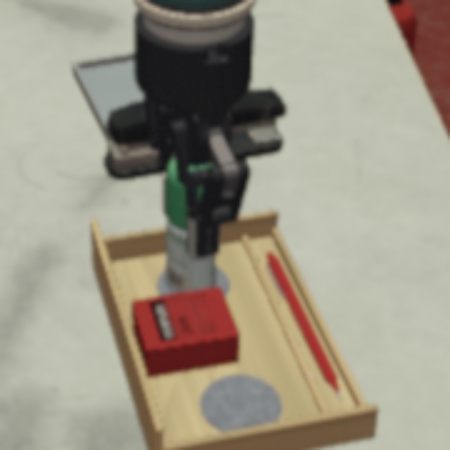

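carry_out --moves '[[[0,0,-15,0,-1],[0,0,-30,0,-1],[0,0,-35,0,-1],[0,0,-35,0,-1],[0,0,-35,0,-1],[0,0,-20,0,-1],[0,0,-10,3,-1],[0,0,0,5,-1],[0,0,0,5,-1],[0,0,0,1,-1]]]'

```text
t: 13.75
position: [0.5008, 0.2496, 0.2274]
tcp_rot: [-0.015, 1.0, 0.0, 0.0]
wrist_force: [-0.8, 0.3, -1.1]
gripper_width: 0.459
grip_force: 25.6
```

```bash
python3 -c "
from h import *
plan(.508,-.353,.046,92)"
```

```text
tcp [0.5008 0.2496 0.2274] th 91.7 tilt z [-0.  0. -1.] shift [  11.2 -602.5  181.3] turn -0.3 w 0.4591637915541233 j6 -1.1836307682894214 t 13.75
```

carry_out --moves '[[[0,-12,0,0,-1],[0,-24,0,0,-1],[1,-34,0,0,-1],[1,-38,0,0,-1],[1,-38,0,0,-1],[1,-38,0,0,-1],[1,-38,0,0,-1],[1,-38,0,0,-1],[1,-38,0,0,-1],[1,-38,0,0,-1]]]'

```text
t: 14.58
position: [0.503, -0.0889, 0.2268]
tcp_rot: [-0.018, 1.0, -0.0, -0.0]
wrist_force: [0.8, -0.0, -1.0]
gripper_width: 0.454
grip_force: 25.6
```

carry_out --moves '[[[1,-38,0,0,-1],[1,-38,0,0,-1],[1,-38,0,0,-1],[0,-38,0,0,-1],[0,-38,0,0,-1],[0,-34,0,0,-1],[0,-24,0,0,-1],[0,-12,0,0,-1],[0,-5,0,0,-1],[0,0,0,0,-1]]]'

```text
t: 15.42
position: [0.5093, -0.352, 0.2266]
tcp_rot: [-0.016, 1.0, 0.0, -0.001]
wrist_force: [-0.3, 0.0, -1.9]
gripper_width: 0.455
grip_force: 25.7
```

```bash
python3 -c "
from h import *
plan(.508,-.353,.0475,92)"
```

```text
tcp [ 0.5093 -0.352   0.2266] th 91.9 tilt z [-0.001  0.001 -1.   ] shift [  1.2  -1.2 179.1] turn -0.1 w 0.4551592076207748 j6 -2.2484641770542257 t 15.4167
```

carry_out --moves '[[[0,0,15,0,-1],[0,0,28,0,-1],[0,0,33,0,-1],[0,0,33,0,-1],[0,0,28,0,-1],[0,0,20,0,-1],[0,0,12,0,-1],[0,0,6,0,-1],[0,0,3,0,-1],[0,0,1,0,-1]]]'

```text
t: 16.25
position: [0.5108, -0.3513, 0.0491]
tcp_rot: [-0.017, 1.0, -0.0, 0.001]
wrist_force: [-0.5, -0.7, -1.0]
gripper_width: 0.459
grip_force: 25.6
```

carry_out --moves '[[[0,0,0.5,0,-1],[0,0,0.5,0,-1],[0,0,0,0,-1],[0,0,0,0,-1],[0,0,0,0,0],[0,0,0,0,0.1],[0,0,0,0,0.4],[0,0,0,0,0.7],[0,0,0,0,1],[0,0,0,0,1]]]'

```text
t: 17.08
position: [0.5101, -0.3515, 0.0473]
tcp_rot: [-0.017, 1.0, -0.0, 0.0]
wrist_force: [0.5, -0.2, 1.1]
gripper_width: 0.998
grip_force: 0.0
```

carry_out --moves '[[[0,0,-20,0,1],[0,0,-40,0,1],[0,0,-40,0,1],[0,0,-40,0,1],[0,0,-40,0,1],[0,0,0,0,1],[0,30,0,0,1],[0,40,0,0,1],[0,40,0,0,1],[0,40,0,0,1]]]'

```text
t: 17.92
position: [0.5046, -0.2003, 0.2271]
tcp_rot: [-0.016, 1.0, 0.0, 0.0]
wrist_force: [1.2, 1.0, 0.8]
gripper_width: 1.0
grip_force: 0.0
```

```bash
python3 -c "
from h import *
plan(.5115,.310,.2,99)
im,d=manip.get_image('side');cv2.imwrite('pics/s3.png',cv2.resize(im[140:420,200:480],None,fx=2,fy=2));P=cloud('side',d)"
```

```text
tcp [ 0.5046 -0.2003  0.2271] th 91.8 tilt z [ 0.  0. -1.] shift [-23.  509.8  27.2] turn -7.2 w 1.0001531797586767 j6 -2.026413697348651 t 17.9167
```

View pics/s3.png

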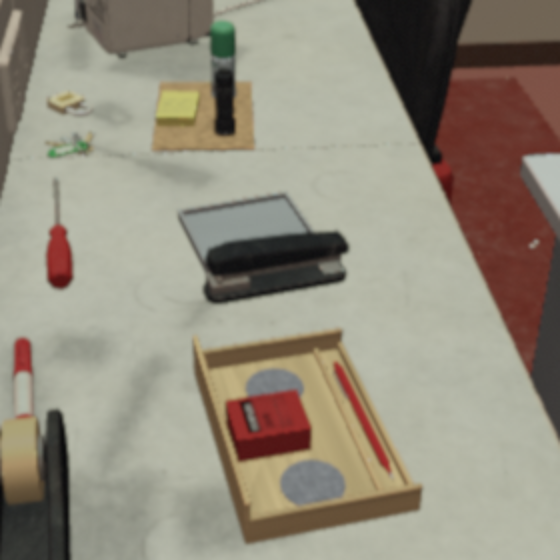

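carry_out --moves '[[[-2,40,0,0,1],[-2,40,0,0,1],[-2,40,0,0,1],[-2,40,0,0,1],[-2,40,0,0,1],[-2,40,0,0,1],[-2,40,0,0,1],[-2,40,0,0,1],[-2,40,0,0,1],[-2,40,0,0,1]]]'

```text
t: 18.8
position: [0.5116, 0.2008, 0.2273]
tcp_rot: [-0.017, 1.0, 0.0, 0.0]
wrist_force: [1.2, -0.2, 0.3]
gripper_width: 0.999
grip_force: 0.0
```

carry_out --moves '[[[-2,40,0,0,1],[-1,35,0,0,1],[0,20,0,0,1],[0,10,0,0,1],[0,5,0,0,1],[0,0,0,-6.9,1],[0,0,0,0,1],[0,0,0,0,1],[0,0,0,0,1],[0,0,0,0,1]]]'

```text
t: 19.63
position: [0.5114, 0.308, 0.2273]
tcp_rot: [-0.075, 0.997, -0.0, 0.0]
wrist_force: [0.3, 0.2, -0.6]
gripper_width: 0.999
grip_force: 0.0
```

```bash
python3 - <<'E'
from h import *
np.set_printoptions(precision=4,suppress=True)
plan(.512,.310,.010,98.7)
im,d=manip.get_image('top');cv2.imwrite("pics/t3.png",im);P=cloud('top',d)
for n,b in(("torch",(-.30,-.19)),("glue",(-.42,-.30))):
    X=P[(P[...,0]>.4)&(P[...,0]<.65)&(P[...,1]>b[0])&(P[...,1]<b[1])&(P[...,2]>.07)];print(n,cv2.minAreaRect((X[:,:2]*1000).astype(np.float32)))
info=manip.camera_info("wrist");im,d=manip.get_image("wrist");P=wcloud(d,info);hsv=cv2.cvtColor(im,40);H,S,V=[hsv[...,i] for i in range(3)]
m=(P[...,0]>.465)&(P[...,0]<.57)&(P[...,1]>.22)&(P[...,1]<.4)&(P[...,2]>.027)&(P[...,2]<.04)&((H<8)|(H>172))&(S>120)
print("staples",m.sum(),cv2.minAreaRect((P[m][:,:2]*1000).astype(np.float32)))
E
```

```text
tcp [0.5114 0.308  0.2273] th 98.6 tilt z [ 0. -0. -1.] shift [ -0.9   1.9 217.3] turn -0.1 w 0.9993750465459369 j6 -1.2208529107295671 t 19.6333
torch ((515.0403442382812, -241.92315673828125), (22.900306701660156, 25.019874572753906), 45.771141052246094)
glue ((509.7606201171875, -348.8835144042969), (37.15240478515625, 36.25126266479492), 49.29049301147461)
staples 2975 ((511.70904541015625, 309.3200378417969), (61.86913299560547, 47.07777786254883), 8.312274932861328)
```

carry_out --moves '[[[0,1.4,15,0,1],[0,0,35,0,1],[0,0,38,0,1],[0,0,38,0,1],[0,0,35,0,1],[0,0,25,0,1],[0,0,14,0,1],[0,0,8,0,1],[0,0,5,0,1],[0,0,2,0,1]]]' --newtons 40

```text
t: 20.57
position: [0.5112, 0.3104, 0.0122]
tcp_rot: [-0.076, 0.997, 0.0, 0.0]
wrist_force: [0.0, -0.7, -0.5]
gripper_width: 0.998
grip_force: 0.0
```

carry_out --moves '[[[0,0,0,0,-1],[0,0,0,0,-1],[0,0,0,0,-1],[0,0,0,0,-1],[0,0,0,0,-1],[0,0,0,0,-1],[0,0,0,0,-1],[0,0,0,0,-1],[0,0,0,0,-1],[0,0,0,0,-1]]]'

```text
t: 21.4
position: [0.5122, 0.3111, 0.014]
tcp_rot: [-0.077, 0.997, 0.001, 0.001]
wrist_force: [-0.9, -0.7, 6.7]
gripper_width: 0.549
grip_force: 43.4
```

carry_out --moves '[[[0,0,-10,0,-1],[0,0,-20,0,-1],[0,0,-25,0,-1],[0,0,-30,0,-1],[0,0,-30,0,-1],[0,0,-20,0,-1],[0,0,-10,0,-1],[0,0,0,0,-1],[0,0,0,0,-1],[0,0,0,0,-1]]]'

```text
t: 22.23
position: [0.5096, 0.3096, 0.1552]
tcp_rot: [-0.077, 0.997, -0.001, -0.002]
wrist_force: [-0.5, -0.0, -1.4]
gripper_width: 0.55
grip_force: 42.6
```

```bash
python3 - <<'E'
from h import *
plan(.503,-.002,.15,102)
im,d=manip.get_image('wrist');cv2.imwrite("pics/w3.png",im)
im=cv2.imread("pics/t3.png");P=np.load("topP0.npy");hsv=cv2.cvtColor(im,40);H,S,V=[hsv[...,i] for i in range(3)]
for lo in(20,30):
    m=((P[...,0]>.4)&(P[...,0]<.62)&(P[...,1]>-.1)&(P[...,1]<.09)&(H>95)&(H<130)&(S>lo)).astype(np.uint8)
    n,l,st,_=cv2.connectedComponentsWithStats(m);X=P[l==1+np.argmax(st[1:,4])]
    print(cv2.minAreaRect((X[:,:2]*1000).astype(np.float32)),X.mean(0))
E
```

```text
tcp [0.5096 0.3096 0.1552] th 98.8 tilt z [-0.003 -0.002 -1.   ] shift [  54.2 -306.9    5.8] turn -3.2 w 0.5496452857695024 j6 -1.2202223758789437 t 22.2333
((503.707275390625, -2.6255645751953125), (127.9251937866211, 113.47892761230469), 13.531891822814941) [ 0.50391174 -0.00181575  0.00439384]
((502.44207763671875, -2.9318008422851562), (125.22928619384766, 112.87168884277344), 13.442731857299805) [ 0.50284513 -0.00211123  0.0042637 ]
```

View pics/w3.png

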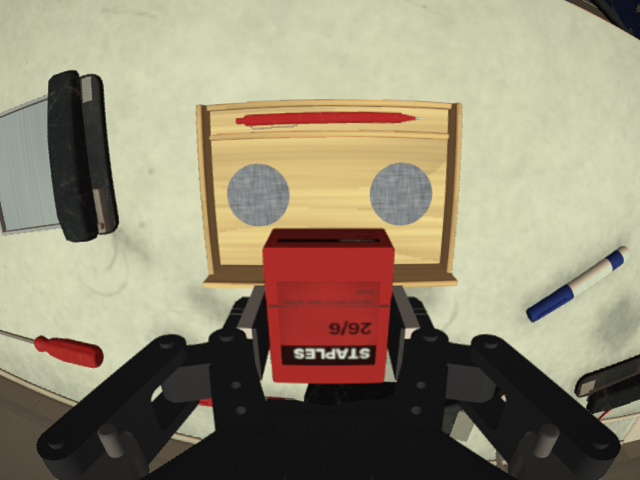

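carry_out --moves '[[[2,-12,0,0,-1],[5,-25,0,0,-1],[6,-35,0,0,-1],[7,-38,0,0,-1],[7,-38,0,0,-1],[7,-38,0,0,-1],[7,-38,0,0,-1],[6,-38,0,0,-1],[5,-28,0,0,-1],[2,-13,0,0,-1]]]'

```text
t: 23.12
position: [0.5022, -0.0014, 0.1559]
tcp_rot: [-0.075, 0.997, -0.001, -0.001]
wrist_force: [1.3, 0.4, 0.4]
gripper_width: 0.55
grip_force: 42.6
```

carry_out --moves '[[[0,-4,0,0,-1],[0,0,0,-2.5,-1],[0,0,0,-2.2,-1],[0,0,0,0,-1],[0,0,0,0,-1],[0,0,0,0,-1],[0,0,0,0,-1],[0,0,0,0,-1],[0,0,0,0,-1],[0,0,0,0,-1]]]'

```text
t: 23.95
position: [0.5046, -0.0012, 0.1573]
tcp_rot: [-0.118, 0.993, -0.0, 0.0]
wrist_force: [0.1, -0.4, -1.1]
gripper_width: 0.549
grip_force: 42.6
```

```bash
python3 -c "
from h import *
plan(.5035,-.0025,.0135,103.5)"
```

```text
tcp [ 0.5046 -0.0012  0.1573] th 103.5 tilt z [ 0. -0. -1.] shift [  1.4  -1.1 143.8] turn 0.0 w 0.5493311369484479 j6 -1.8581660156578381 t 23.95
```

carry_out --moves '[[[1,-1,10,0,-1],[0,0,20,0,-1],[0,0,28,0,-1],[0,0,28,0,-1],[0,0,24,0,-1],[0,0,16,0,-1],[0,0,10,0,-1],[0,0,5,0,-1],[0,0,2,0,-1],[0,0,0,0,-1]]]'

```text
t: 24.78
position: [0.5042, -0.0026, 0.0144]
tcp_rot: [-0.117, 0.993, -0.0, 0.0]
wrist_force: [-0.1, -0.0, -0.2]
gripper_width: 0.549
grip_force: 42.6
```

carry_out --moves '[[[0,0,0.5,0,-1],[0,0,0.5,0,-1],[0,0,0.5,0,-1],[0,0,0,0,-1],[0,0,0,0,0.2],[0,0,0,0,0.3],[0,0,0,0,0.4],[0,0,0,0,0.4],[0,0,0,0,0.4],[0,0,0,0,0.4]]]'

```text
t: 25.62
position: [0.5038, -0.0025, 0.0128]
tcp_rot: [-0.118, 0.993, 0.0, 0.0]
wrist_force: [0.2, 0.5, -0.3]
gripper_width: 0.706
grip_force: 0.0
```

carry_out --moves '[[[0,0,-10,0,0.4],[0,0,-25,0,0.4],[0,0,-40,0,0.4],[0,0,-40,0,1],[0,0,-40,0,1],[0,0,-40,0,1],[0,0,-20,0,1],[0,0,0,5.7,1],[0,0,0,5.9,1],[0,0,0,0,1]]]'

```text
t: 26.45
position: [0.5042, -0.0025, 0.2295]
tcp_rot: [-0.015, 1.0, -0.0, 0.001]
wrist_force: [-0.2, -0.3, -0.2]
gripper_width: 0.997
grip_force: 0.0
```

```bash
python3 - <<'E'
from h import *
plan(.510,-.3515,.23,91.9)
info=manip.camera_info("wrist");im,d=manip.get_image("wrist");cv2.imwrite("pics/w4.png",im);P=wcloud(d,info);hsv=cv2.cvtColor(im,40);H,S,V=[hsv[...,i] for i in range(3)]
m=(P[...,0]>.42)&(P[...,0]<.6)&(P[...,1]>-.08)&(P[...,1]<.07)&(P[...,2]>.022)&(P[...,2]<.045)&((H<8)|(H>172))&(S>120)
print("staples",m.sum(),cv2.minAreaRect((P[m][:,:2]*1000).astype(np.float32)),np.percentile(P[m][:,2],[5,50,95]))
E
```

```text
tcp [ 0.5042 -0.0025  0.2295] th 91.8 tilt z [ 0.002 -0.    -1.   ] shift [   4.9 -349.    -0.4] turn -0.1 w 0.9965456709645018 j6 -1.6558728960813773 t 26.45
staples 2955 ((503.5452575683594, -3.5337657928466797), (62.664878845214844, 47.32599639892578), 13.490250587463379) [0.02885883 0.03027512 0.03142248]
```

View pics/w4.png

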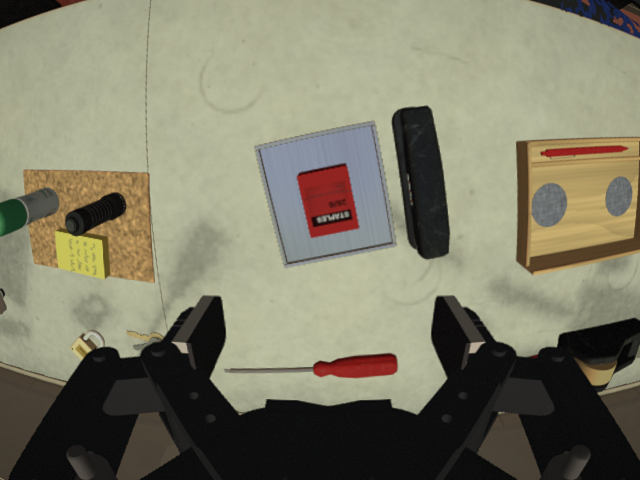

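carry_out --moves '[[[1,-25,0,0,1],[1,-38,0,0,1],[1,-38,0,0,1],[1,-38,0,0,1],[1,-38,0,0,1],[0,-38,0,0,1],[0,-38,0,0,1],[0,-38,0,0,1],[0,-35,0,0,1],[0,-23,0,0,1]]]'

```text
t: 27.33
position: [0.5096, -0.3547, 0.2272]
tcp_rot: [-0.017, 1.0, -0.0, -0.0]
wrist_force: [0.4, -0.6, 0.6]
gripper_width: 0.998
grip_force: 0.0
```

carry_out --moves '[[[0,0,0,0,1],[0,0,0,0,1],[0,0,0,0,1],[0,0,0,0,1],[0,0,0,0,1],[0,0,0,0,1],[0,0,0,0,1],[0,0,0,0,1],[0,0,0,0,1],[0,0,0,0,1]]]'

```text
t: 28.17
position: [0.5105, -0.3513, 0.2279]
tcp_rot: [-0.017, 1.0, -0.0, 0.0]
wrist_force: [0.2, 0.7, -0.3]
gripper_width: 1.005
grip_force: 0.0
```

```bash
python3 -c "
from h import *
plan(.510,-.3515,.0475,91.9)"
```

```text
tcp [ 0.5105 -0.3513  0.2279] th 91.9 tilt z [ 0. -0. -1.] shift [  0.5  -0.2 180.4] turn 0.0 w 1.0052533432111566 j6 -2.2472750391460905 t 28.1667
```

carry_out --moves '[[[0,0,15,0,1],[0,0,28,0,1],[0,0,33,0,1],[0,0,33,0,1],[0,0,28,0,1],[0,0,20,0,1],[0,0,12,0,1],[0,0,7,0,1],[0,0,3,0,1],[0,0,1.5,0,1]]]' --newtons 25

```text
t: 29.0
position: [0.511, -0.352, 0.0479]
tcp_rot: [-0.017, 1.0, -0.0, 0.0]
wrist_force: [0.6, 0.4, -0.1]
gripper_width: 1.002
grip_force: 0.0
```

carry_out --moves '[[[0,0,0,0,-1],[0,0,0,0,-1],[0,0,0,0,-1],[0,0,0,0,-1],[0,0,0,0,-1],[0,0,0,0,-1],[0,0,0,0,-1],[0,0,0,0,-1],[0,0,0,0,-1],[0,0,0,0,-1]]]'

```text
t: 29.83
position: [0.5112, -0.3522, 0.0486]
tcp_rot: [-0.017, 1.0, -0.001, 0.001]
wrist_force: [-1.0, -0.7, 5.7]
gripper_width: 0.454
grip_force: 25.2
```

carry_out --moves '[[[0,0,-15,0,-1],[0,0,-30,0,-1],[0,0,-35,0,-1],[0,0,-35,0,-1],[0,0,-35,0,-1],[0,0,-20,0,-1],[0,0,-10,0,-1],[0,0,0,0,-1],[0,0,0,0,-1],[0,0,0,0,-1]]]'

```text
t: 30.67
position: [0.5091, -0.3505, 0.2243]
tcp_rot: [-0.017, 1.0, 0.001, -0.002]
wrist_force: [-0.2, -0.2, -1.2]
gripper_width: 0.457
grip_force: 25.5
```

```bash
python3 -c "
from h import *
plan(.5024,.2501,.2274,105.9)"
```

```text
tcp [ 0.5091 -0.3505  0.2243] th 91.9 tilt z [-0.004  0.003 -1.   ] shift [-13.3 600.5  -1.4] turn -14.0 w 0.4566150219015962 j6 -2.247238254115556 t 30.6667
```

carry_out --moves '[[[0,12,0,0,-1],[0,24,0,0,-1],[-1,34,0,0,-1],[-1,38,0,0,-1],[-1,38,0,0,-1],[-1,38,0,0,-1],[-1,38,0,0,-1],[-1,38,0,0,-1],[-1,38,0,0,-1],[-1,38,0,0,-1]]]'

```text
t: 31.5
position: [0.5052, -0.0129, 0.2253]
tcp_rot: [-0.017, 1.0, 0.0, -0.002]
wrist_force: [-0.0, 0.9, -0.9]
gripper_width: 0.454
grip_force: 25.5
```

carry_out --moves '[[[-1,38,0,0,-1],[-1,38,0,0,-1],[-1,38,0,0,-1],[-1,38,0,0,-1],[0,38,0,0,-1],[0,34,0,0,-1],[0,24,0,0,-1],[0,12,0,0,-1],[0,4,0,0,-1],[0,0,0,-3,-1]]]'

```text
t: 32.33
position: [0.5013, 0.249, 0.2258]
tcp_rot: [-0.044, 0.999, -0.001, -0.001]
wrist_force: [0.1, -0.6, -0.5]
gripper_width: 0.457
grip_force: 25.6
```

carry_out --moves '[[[0,0,0,-5,-1],[0,0,0,-4,-1],[0,0,0,-2,-1],[0,0,0,0,-1],[0,0,0,0,-1],[0,0,0,0,-1],[0,0,0,0,-1],[0,0,0,0,-1],[0,0,0,0,-1],[0,0,0,0,-1]]]'

```text
t: 33.17
position: [0.5025, 0.2486, 0.2273]
tcp_rot: [-0.138, 0.99, 0.0, 0.0]
wrist_force: [0.1, 1.0, -0.1]
gripper_width: 0.455
grip_force: 25.6
```

```bash
python3 -c "
from h import *
plan(.5024,.2501,.0525,105.9)"
```

```text
tcp [0.5025 0.2486 0.2273] th 105.9 tilt z [ 0.  0. -1.] shift [ -0.3   1.5 174.8] turn -0.0 w 0.45476249853235273 j6 -1.4331524945297982 t 33.1667
```

carry_out --moves '[[[0,1.5,15,0,-1],[0,0,28,0,-1],[0,0,33,0,-1],[0,0,33,0,-1],[0,0,28,0,-1],[0,0,18,0,-1],[0,0,10,0,-1],[0,0,5,0,-1],[0,0,3,0,-1],[0,0,1,0,-1]]]'

```text
t: 34.0
position: [0.5029, 0.2504, 0.054]
tcp_rot: [-0.138, 0.99, 0.0, 0.001]
wrist_force: [0.8, 0.2, -0.7]
gripper_width: 0.457
grip_force: 25.6
```

carry_out --moves '[[[0,0,1,0,-1],[0,0,1,0,-1],[0,0,1,0,-1],[0,0,0,0,-1],[0,0,0,0,-1],[0,0,0,0,-1],[0,0,0,0,-1],[0,0,0,0,-1],[0,0,0,0,-1],[0,0,0,0,-1]]]'

```text
t: 34.83
position: [0.5023, 0.2501, 0.0506]
tcp_rot: [-0.138, 0.99, 0.0, 0.0]
wrist_force: [0.5, -0.8, 1.1]
gripper_width: 0.455
grip_force: 25.7
```

carry_out --moves '[[[0,0,0.5,0,-1],[0,0,0,0,-1],[0,0,0,0,-1],[0,0,0,0,0],[0,0,0,0,0.1],[0,0,0,0,0.4],[0,0,0,0,0.7],[0,0,0,0,1],[0,0,0,0,1],[0,0,0,0,1]]]'

```text
t: 35.67
position: [0.502, 0.25, 0.0496]
tcp_rot: [-0.138, 0.99, -0.0, -0.0]
wrist_force: [-0.4, -0.5, -0.2]
gripper_width: 1.001
grip_force: 0.0
```

carry_out --moves '[[[0,0,-20,0,1],[0,0,-40,0,1],[0,0,-40,0,1],[0,0,-40,0,1],[0,0,-40,0,1],[0,0,0,6.9,1],[0,0,0,0,1],[0,0,0,0,1],[0,0,0,0,1],[0,0,0,0,1]]]'

```text
t: 36.5
position: [0.5008, 0.2494, 0.2274]
tcp_rot: [-0.079, 0.997, -0.001, -0.002]
wrist_force: [-1.1, -0.0, -1.1]
gripper_width: 0.999
grip_force: 0.0
```

```bash
python3 - <<'E'
from h import *
plan(.5147,-.2438,.2274,99)
im,d=manip.get_image('top');P=cloud('top',d);Z=P[...,2]
m=(P[...,0]>.46)&(P[...,0]<.56)&(P[...,1]>.21)&(P[...,1]<.29)&(Z>.09)&(Z<.13)
h=cv2.convexHull((P[m][:,:2]*1000).astype(np.float32));print(m.sum(),cv2.fitEllipse(h),Z[m].max())
E
```

```text
tcp [0.5008 0.2494 0.2274] th 99.1 tilt z [-0.004 -0.002 -1.   ] shift [  64.2 -489.2    0.8] turn 0.1 w 0.9991309524576603 j6 -1.3119653042984945 t 36.5
31 ((507.219482421875, 235.22555541992188), (6.729777812957764, 22.60077667236328), 106.32183837890625) 0.11050127416541722
```

carry_out --moves '[[[4,-30,0,0,1],[5,-38,0,0,1],[5,-38,0,0,1],[5,-38,0,0,1],[5,-38,0,0,1],[5,-38,0,0,1],[5,-38,0,0,1],[5,-38,0,0,1],[5,-38,0,0,1],[5,-38,0,0,1]]]'

```text
t: 37.38
position: [0.5109, -0.1267, 0.2285]
tcp_rot: [-0.079, 0.997, 0.0, -0.001]
wrist_force: [0.3, -0.5, -0.3]
gripper_width: 1.002
grip_force: 0.0
```

carry_out --moves '[[[5,-38,0,0,1],[5,-38,0,0,1],[4,-28,0,0,1],[1,-13,0,0,1],[0,0,0,0,1],[0,0,0,0,1],[0,0,0,0,1],[0,0,0,0,1],[0,0,0,0,1],[0,0,0,0,1]]]'

```text
t: 38.22
position: [0.5155, -0.2418, 0.2299]
tcp_rot: [-0.079, 0.997, 0.0, 0.0]
wrist_force: [0.3, -0.5, 0.1]
gripper_width: 0.996
grip_force: 0.0
```

```bash
python3 - <<'E'
from h import *
plan(.5147,-.2438,.0425,99)
im,d=manip.get_image('top');P=cloud('top',d);Z=P[...,2];cv2.imwrite("pics/t4.png",im)
m=(P[...,0]>.46)&(P[...,0]<.56)&(P[...,1]>.21)&(P[...,1]<.29)&(Z>.09)&(Z<.13)
h=cv2.convexHull((P[m][:,:2]*1000).astype(np.float32));print(m.sum(),cv2.fitEllipse(h),Z[m].max())
E
```

```text
tcp [ 0.5155 -0.2418  0.2299] th 99.1 tilt z [ 0.  0. -1.] shift [  1.2  -1.9 187.4] turn 0.1 w 0.9955914368935337 j6 -2.21203528067705 t 38.2167
258 ((501.50689697265625, 250.0115509033203), (33.75082778930664, 39.7897834777832), 20.541606903076172) 0.11817583750768668
```

Glue is back at (501.5, 250.0) mm against (502.2, 250.7) at the start. Now the torch.

carry_out --moves '[[[1,-2,15,0,1],[0,0,30,0,1],[0,0,35,0,1],[0,0,35,0,1],[0,0,28,0,1],[0,0,20,0,1],[0,0,12,0,1],[0,0,7,0,1],[0,0,4,0,1],[0,0,1,0,1]]]' --newtons 30

```text
t: 39.1
position: [0.5153, -0.2453, 0.0432]
tcp_rot: [-0.079, 0.997, -0.0, 0.0]
wrist_force: [0.5, -0.2, 0.0]
gripper_width: 0.996
grip_force: 0.0
```

carry_out --moves '[[[0,0,0,0,-1],[0,0,0,0,-1],[0,0,0,0,-1],[0,0,0,0,-1],[0,0,0,0,-1],[0,0,0,0,-1],[0,0,0,0,-1],[0,0,0,0,-1],[0,0,0,0,-1],[0,0,0,0,-1]]]'

```text
t: 39.93
position: [0.5152, -0.2453, 0.0435]
tcp_rot: [-0.078, 0.997, -0.0, 0.0]
wrist_force: [-1.2, 0.6, 5.3]
gripper_width: 0.332
grip_force: 32.1
```

carry_out --moves '[[[0,0,-15,0,-1],[0,0,-30,0,-1],[0,0,-35,0,-1],[0,0,-35,0,-1],[0,0,-35,0,-1],[0,0,-25,0,-1],[0,0,-10,0,-1],[0,0,0,0,-1],[0,0,0,0,-1],[0,0,0,0,-1]]]'

```text
t: 40.77
position: [0.5131, -0.2443, 0.2247]
tcp_rot: [-0.078, 0.997, 0.001, -0.002]
wrist_force: [-0.4, -0.0, -1.3]
gripper_width: 0.332
grip_force: 31.8
```

```bash
python3 -c "
from h import *
plan(.4838,.3614,.2274,99)"
```

```text
tcp [ 0.5131 -0.2443  0.2247] th 99.0 tilt z [-0.004  0.002 -1.   ] shift [-65.7 602.9  -1.2] turn -0.0 w 0.3324900813238882 j6 -2.2159570525345837 t 40.7667
```

carry_out --moves '[[[-1,12,0,0,-1],[-3,24,0,0,-1],[-4,34,0,0,-1],[-4,38,0,0,-1],[-4,38,0,0,-1],[-4,38,0,0,-1],[-4,38,0,0,-1],[-4,38,0,0,-1],[-4,38,0,0,-1],[-4,38,0,0,-1]]]'

```text
t: 41.6
position: [0.4955, 0.0947, 0.2257]
tcp_rot: [-0.078, 0.997, 0.0, -0.002]
wrist_force: [0.5, -0.2, -0.3]
gripper_width: 0.332
grip_force: 31.8
```

carry_out --moves '[[[-4,38,0,0,-1],[-4,38,0,0,-1],[-4,38,0,0,-1],[-4,38,0,0,-1],[-4,38,0,0,-1],[-4,34,0,0,-1],[-3,24,0,0,-1],[-2,12,0,0,-1],[0,5,0,0,-1],[0,2,0,0,-1]]]'

```text
t: 42.43
position: [0.4834, 0.3607, 0.2262]
tcp_rot: [-0.079, 0.997, -0.001, -0.001]
wrist_force: [0.2, 0.7, -0.8]
gripper_width: 0.329
grip_force: 31.8
```

carry_out --moves '[[[0,0,0,0,-1],[0,0,0,0,-1],[0,0,0,0,-1],[0,0,0,0,-1],[0,0,0,0,-1],[0,0,0,0,-1],[0,0,0,0,-1],[0,0,0,0,-1],[0,0,0,0,-1],[0,0,0,0,-1]]]'

```text
t: 43.27
position: [0.4845, 0.3607, 0.2278]
tcp_rot: [-0.078, 0.997, -0.0, -0.0]
wrist_force: [-1.2, -1.6, -1.2]
gripper_width: 0.334
grip_force: 31.8
```

```bash
python3 -c "
from h import *
plan(.4838,.3614,.0475,99)"
```

```text
tcp [0.4845 0.3607 0.2278] th 99.0 tilt z [-0. -0. -1.] shift [  0.6   0.8 180.3] turn 0.0 w 0.3341647273284682 j6 -1.1292563313315174 t 43.2667
```

carry_out --moves '[[[0.5,0.5,15,0,-1],[0,0,28,0,-1],[0,0,33,0,-1],[0,0,33,0,-1],[0,0,28,0,-1],[0,0,20,0,-1],[0,0,12,0,-1],[0,0,7,0,-1],[0,0,3,0,-1],[0,0,1,0,-1]]]'

```text
t: 44.1
position: [0.4845, 0.3615, 0.0483]
tcp_rot: [-0.078, 0.997, 0.0, 0.0]
wrist_force: [0.3, 0.2, 0.0]
gripper_width: 0.332
grip_force: 31.8
```

carry_out --moves '[[[0,0,0.5,0,-1],[0,0,0.5,0,-1],[0,0,0.5,0,-1],[0,0,0,0,-1],[0,0,0,0,-1],[0,0,0,0,-1],[0,0,0,0,-1],[0,0,0,0,-1],[0,0,0,0,-1],[0,0,0,0,-1]]]'

```text
t: 44.93
position: [0.4839, 0.361, 0.0462]
tcp_rot: [-0.078, 0.997, -0.0, -0.0]
wrist_force: [-0.2, 0.3, -1.2]
gripper_width: 0.328
grip_force: 31.8
```

carry_out --moves '[[[0,0,0.5,0,-1],[0,0,0.3,0,-1],[0,0,0,0,-1],[0,0,0,0,-0.2],[0,0,0,0,0],[0,0,0,0,0.4],[0,0,0,0,0.7],[0,0,0,0,1],[0,0,0,0,1],[0,0,0,0,1]]]'

```text
t: 45.77
position: [0.484, 0.3611, 0.0455]
tcp_rot: [-0.078, 0.997, 0.0, 0.0]
wrist_force: [-0.2, -0.0, -0.2]
gripper_width: 1.0
grip_force: 0.0
```

carry_out --moves '[[[0,0,-15,0,1],[0,0,-35,0,1],[0,0,-40,0,1],[0,0,-40,0,1],[0,0,-40,0,1],[0,0,0,0,1],[8,35,0,0,1],[8,38,0,0,1],[8,38,0,0,1],[8,38,0,0,1]]]'

```text
t: 46.6
position: [0.4286, 0.5044, 0.2156]
tcp_rot: [-0.078, 0.997, 0.0, 0.0]
wrist_force: [1.0, -0.1, 0.1]
gripper_width: 0.999
grip_force: 0.0
```

carry_out --moves '[[[20,30,0,0,1],[20,30,0,0,1],[20,30,0,0,1],[0,0,0,0,1],[0,0,0,0,1],[0,0,0,0,1],[0,0,0,0,1],[0,0,0,0,1],[0,0,0,0,1],[0,0,0,0,1]]]'

```text
t: 47.43
position: [0.3566, 0.582, 0.2156]
tcp_rot: [-0.078, 0.997, 0.0, 0.0]
wrist_force: [-0.2, -1.1, -0.2]
gripper_width: 1.003
grip_force: 0.0
```

```bash
python3 - <<'E'
from h import *
im,d=manip.get_image('top');P=cloud('top',d);np.save("topP0.npy",P);cv2.imwrite("pics/t5.png",im)
cv2.imwrite("pics/t5c.png",cv2.resize(im[170:310,120:520],None,fx=2,fy=2,interpolation=3))
E
sed -i 's/top0.png/t5.png/' m.py; python3 m.py
```

```text
Traceback (most recent call last):
  File "m.py", line 13, in <module>
    fit("staples",T&((H<8)|(H>172))&(S>150)&(P[...,2]>.022))
    ~~~^^^^^^^^^^^^^^^^^^^^^^^^^^^^^^^^^^^^^^^^^^^^^^^^^^^^^
  File "m.py", line 6, in fit
    k=1+np.argmax(st[1:,4]);m=l==k
        ~~~~~~~~~^^^^^^^^^^
ValueError: attempt to get argmax of an empty sequence
```

View pics/t5c.png

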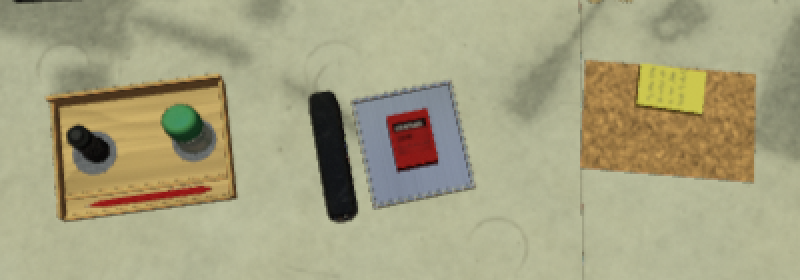

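The picture matches the start: torch at (88,145), glue at (185,128) and the pen back in the tidy, staples centred in the tray at (412,140), stapler and notes unmoved. Handing in.

```bash
python3 -c "
from h import *
print(manip.job_done())"
```

```text
the job is handed in; nothing more can be done
None
```

The job is handed in: the staples lie flat in the middle of the steel tray, the torch and glue bottle stand back on their spots in the tidy, and the final picture shows the stapler, pen and notes where they were. The hand-in gave no verdict.

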